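# Tension a scroll saw blade

### The arm

A 6-joint arm with a two-finger parallel gripper is mounted at the origin on the work surface. World frame = base frame: x ahead of the robot, y to its left, z up, the work surface at z = 0. Lengths are in m, angles in rad, forces in N, time in s.
With the tool pointing down it reaches from about 0.35 to 0.775 m from the base axis. Payload 5.5 kg.
Tool frame: the origin (TCP) lies at the very end of the fingers, on their centre line; the grasp point (between the pads) lies 19 mm behind it; z points along the fingers, y is the direction in which the jaws open and shut (so a half turn about z gives the same grasp; the last joint's range is limited). The gripper opens to 85 mm and grips with 20 to 120 N. Pads are 22 mm wide; open, the fingers measure 114 mm over their backs; the gripper's body (76 mm by 85 mm) begins 54 mm behind the grasp point. The pads swing forward as they close: fully open they stand 13 mm farther back than shut.
Start: joints at [-1.309, 0.313, 0.046, 1.304, 0, 1.431], TCP at [0.225, -0.529, 0.231] pointing down, gripper open.
Joint ranges: [-2.76, 2.76], [-0.86, 1.69], [-1.03, 1.26], [-2.2, 2.34], [-1.47, 1.5], [-3.14, 3.14]. Speed limits (rad/s): [2.57, 2.57, 3.14, 3.14, 3.14, 3.14].

### API

Orientations are given as a unit quaternion [w, x, y, z].
In Python, from workcell import get_state, imaging, env, spotter gives the robot as it stands.
- The arm moves only by the tool play_rows, never from a script. Its argument "moves" is a list of rows, each an object with "claw": the finger opening in cm, from 0 to 8.54; "delta_pos": the shift along the tool's x, y, z in cm, a list of three; "twist": the turn about the tool's z in degrees. A call has 1 to 12 rows; each row is the pose to reach, as a shift and turn from the pose commanded when the call began, along the tool's axes at that moment; what a row does not reach only later rows make up. A row lasts 1/8 s, in which the tool goes at most 62.5 mm and 10.7 degrees, less where a joint would pass 70% of its speed; a pose out of reach is approached as far as the arm can. A call with a gripper value outside its range is refused whole. The fingers move at their own pace and stop on an object; "force" is the grip in N (left out, the last holds). Time passes only in rows, so rows that repeat a pose let the fingers close. It gives the time, the measured TCP pose, the force and the opening at its end, in the units of the state.
- get_state(): the state, without advancing time (a new reading comes with each control period).
- imaging.read_camera(name): name is "side" or "top"; returns the picture (400x640x3 uint8, red, green, blue); there is no depth.
- imaging.camera_info(name): a dict with "fx", "fy", "cx", "cy" (pixels), "world_to_cam" (4x4, takes a point from world to camera coordinates). Camera axes: x right, y down, z forward; pixel columns grow to the right and rows downward; lengths in m; the calibration is good to about 2 mm. A picture is of the moment at which its call begins. camera_info takes no time and is no camera call.
- env.hand_in(): hands the job in, once; it reports no verdict.
Trained networks look in the newest picture that a camera, given by its name, has taken for a name from the list of things; names that differ only in an ending like _2 or _b are one class to them, and where a whole thing is asked for, a point or a joint stands for the part that bears it (a point fixed in the world has none). Each returns a list of dicts, best first, with "conf" (0 to 1); they miss things now and then, are a little off and sometimes report something else, mostly with a low value. They report only what shows in the picture. A call takes as long as a camera call.
- spotter.spot_in(camera, query): "extent" ([left, top, right, bottom] in pixels, round what is visible of it).
The state is a dict: "clock": time; "joint_pos": joint angles; "qvel": joint speeds; "tau": joint torques, N m; "tcp_pos": TCP position; "orientation": TCP orientation; "wrist_force": force on the tool from outside, world axes, zero at the start; "ft_torque": the same for the moment, N m; "finger_gap": finger opening in m.
Only numpy, scipy, OpenCV 4.12 (cv2) and the standard library are available. Lean on these libraries where they do the work, as an engineer would, in place of code of your own. Each camera call takes 0.05 s, during which the arm holds its last target. There are 200 camera calls.

### The job

A new blade has just been fitted in the scroll saw: press the red quick-release lever on the upper arm right down, then wind the tension wheel clockwise by its crank handle until it turns firm, which is when the handle takes a push of about 10 N. Do not wind on past that or the blade snaps, let go of the wheel, and leave the mallet, gouge and carved pieces where they lie.

Things in the scene. Friction and masses are not known exactly. Their poses are not given: they have to be found in the camera images.
- saw: the scroll saw bolted to the bench: green cast bed 210 x 530 mm, 46 mm high, grey arms, steel saw table at height 130 mm. Origin on the bench surface near the bed's middle; own z up, the saw lies along its own y: blade end at y = -250 mm, tension wheel end at y = +160 mm. Fixed, but where it stands and its yaw change from case to case
- upper_arm: the grey upper arm, a bar 26 x 26 mm at height 195 mm; origin at its pivot (saw y = +90 mm), the blade hangs from its -y end, its tail runs 95 mm to +y under the tension screw. The blade holds it nearly rigid: it moves well under 1 mm at the tail, so its pose does not show the tension
- release_lever (a joint): red quick-release lever on the upper arm: 0 = released, standing up 0.87 rad (50 degrees) above the arm, leaning to the blade end; 0.87 = engaged, flat along the arm towards the blade end. Closed by pressing it down; stiff (0.32 N m: 6 N straight down 52 mm from its pivot), stays where left, rigid stop at 0.87. It starts up, at 0 to 0.12
- lever_pivot (a point): on the lever's hinge axis (axis along the saw's x), at the arm's middle, height 227 mm; axes as the saw's
- lever_paddle (a point): centre of the lever's red paddle, 80 mm from the pivot along the lever. The lever is a steel bar 14 wide x 8 mm thick, and from 59 to 101 mm from the pivot the red paddle, 22 wide x 12 mm thick
- tension_wheel: dark three-spoked handwheel on the vertical tension screw at the saw's rear, rim circle 50 mm radius, 12 mm thick; origin on its axis at the rim's underside, about 245 mm up; own x points to the crank handle. Tightens clockwise seen from above, 2 mm of screw per turn, no end stop in use. The screw is self-locking: the wheel stays when let go
- wheel_hub (a point): on the wheel's axis, top of the hub. The push needed across the crank, at the handle, is 1 to 5 N at first (how far it is backed off cannot be seen) and climbs about 1.2 N per radian as it is wound. Blade properly tight, with the lever down: about 10 N (8 to 12 is good); at about 16 N it snaps. With the lever up winding hardly tensions the blade
- handle_mid (a point): crank handle: black upright revolving handle, 20 mm diameter, 46 mm tall, from 26 mm below this point to 20 mm above it, 45 mm from the wheel's axis; the rim's top is 27 mm below this point. It revolves freely on its own pin, so it can be held while carried round in a circle; nothing stands above the wheel
- mallet: round carver's mallet of pale wood standing on its head, 92 mm across, 254 mm tall; origin under the head's centre
- gouge: carving gouge, brown wooden handle and steel blade, 235 mm long, lying along its own x (blade to +x); origin at the ferrule, on the bench
- frame_corner: glued-up corner of a carved picture frame, two mouldings 50 mm wide, 220 and 195 mm long, 33 mm high, flat on the bench; origin under the mitred corner, legs along its +x and -y
- rosette: small carved wooden rosette, a disc 70 mm across and 22 mm high, lying on the saw's own table on its +x side (world height of that table 130 mm); origin under its centre
- tension_screw: the upright steel tension screw in the green bridge over the upper arm's tail, carrying the wheel; its foot bears on the tail. Origin on its axis, about 245 mm above the bench

How it is judged:
By the outcome, as a careful person would: the job done as asked, in the order asked, and still so for the second after the job is handed in, with the robot touching nothing.
It also fails if it takes over 64 s, if anything falls off the work surface, if the arm or the gripper's body presses on something with over 40 N, if the wrist force passes 120 N, or if a joint passes its speed limit or range.

## Working session

There is one attempt and no reset: what is moved stays moved. The work goes in short steps, Python scripts to look and compute and a tool call to move; the robot and the scene stay as the last step left them, time stands still between calls to the robot, and variables do not carry over. Pictures are saved under pics/ and viewed, about 8 in all and at most 12, crops included, and the job is handed in when it is done.

Besides the shell and the picture viewer there is one more tool, called after "Emit:" by a JSON object that holds its "api" and its "payload", one argument or row to a line. play_rows: Moves the arm, as the interface text tells. Its arguments: {"type":"object","properties":{"moves":{"type":"array"},"force":{"type":"number"}},"required":["moves"]}

```bash
mkdir -p pics; ls
python3 - <<'E'
from workcell import get_state, imaging, env, spotter
import cv2
s=get_state();print({k:s[k] for k in('clock','tcp_pos','orientation','wrist_force','finger_gap')})
for c in('side','top'):
    im=imaging.read_camera(c);cv2.imwrite(f'pics/{c}0.png',im[:,:,::-1])
    i=imaging.camera_info(c);print(c,i)
    for q in('saw','release_lever','lever_paddle','lever_pivot','tension_wheel','wheel_hub','handle_mid','rosette','upper_arm','mallet'):
        print(q,[([round(float(v)) for v in d['extent']],round(d['conf'],2)) for d in spotter.spot_in(c,q)[:2]])
E
```

```text
pics
{'clock': 0.0, 'tcp_pos': array([ 0.22472687, -0.52871797,  0.23039189]), 'orientation': array([-9.18791442e-04,  9.79888218e-01,  1.99545068e-01, -4.79399552e-05]), 'wrist_force': array([ 0.54626501,  0.14800796, -0.25940648]), 'finger_gap': 0.08551698835833729}
side {'fx': 405.5876139889528, 'fy': 405.5876139889528, 'cx': 323.7356501782325, 'cy': 195.56031192350343, 'world_to_cam': array([[-9.75310793e-01, -2.20833486e-01, -1.19528982e-03,
         5.09350684e-01],
       [-1.41648087e-01,  6.29722734e-01, -7.63796503e-01,
         2.11719408e-01],
       [ 1.69424546e-01, -7.44769662e-01, -6.45456020e-01,
         1.27852754e+00],
       [ 0.00000000e+00,  0.00000000e+00,  0.00000000e+00,
         1.00000000e+00]])}
saw [([280, 125, 356, 278], 0.68)]
release_lever [([323, 125, 332, 159], 0.67)]
lever_paddle [([326, 128, 333, 157], 0.78)]
lever_pivot [([320, 126, 334, 226], 0.63)]
tension_wheel [([306, 182, 341, 217], 0.9), ([304, 180, 341, 214], 0.71)]
wheel_hub [([303, 180, 343, 216], 0.8)]
handle_mid []
rosette [([303, 158, 321, 172], 0.51)]
upper_arm [([321, 126, 336, 229]
[... 188 characters left out ...]
d_to_cam': array([[ 0.0128965 , -0.99986003, -0.01065846, -0.00293948],
       [-0.99470527, -0.01174167, -0.10209583,  0.55030783],
       [ 0.1019564 ,  0.0119187 , -0.99471747,  1.39517063],
       [ 0.        ,  0.        ,  0.        ,  1.        ]])}
saw [([271, 159, 435, 242], 0.81), ([366, 186, 392, 198], 0.5)]
release_lever []
lever_paddle [([360, 186, 395, 198], 0.59)]
lever_pivot [([296, 185, 414, 209], 0.74)]
tension_wheel [([272, 195, 307, 224], 0.61)]
wheel_hub [([270, 191, 306, 226], 0.66)]
handle_mid [([424, 163, 490, 223], 0.45)]
rosette [([371, 167, 389, 190], 0.69)]
upper_arm [([300, 184, 416, 216], 0.77)]
mallet [([207, 219, 239, 244], 0.71), ([273, 192, 305, 227], 0.32)]
```

Run:
```python
import cv2,numpy as np
a=cv2.imread('pics/side0.png')[110:290,260:380];b=cv2.imread('pics/top0.png')[140:260,200:450]
a=cv2.resize(a,None,fx=3.2,fy=3.2,interpolation=2);b=cv2.resize(b,None,fx=3.2,fy=3.2,interpolation=2)
cv2.imwrite('pics/a.png',a);cv2.imwrite('pics/b.png',b)
```

```text
(no output)
```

View pics/a.png

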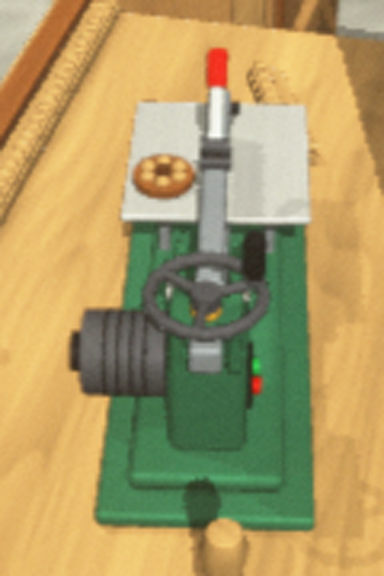

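View pics/b.png

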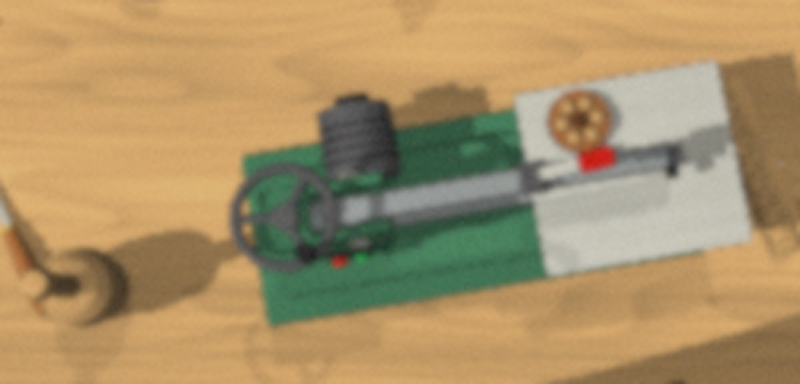

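View pics/side0.png

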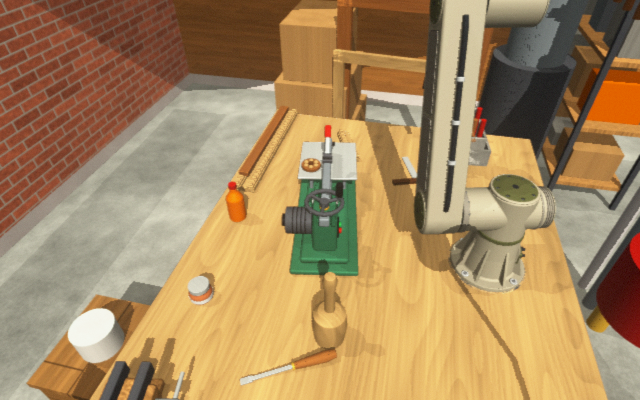

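```bash
cat > h.py <<'E'
import numpy as np
from workcell import get_state, imaging, env, spotter
from scipy.spatial.transform import Rotation as R
def ray(c,u,v):
    i=imaging.camera_info(c);T=i['world_to_cam']
    d=T[:3,:3].T@np.array([(u-i['cx'])/i['fx'],(v-i['cy'])/i['fy'],1]);return -T[:3,:3].T@T[:3,3],d
def atz(c,u,v,z):
    o,d=ray(c,u,v);return (o+d*(z-o[2])/d[2]).round(4)
def tri(s,t):
    (a,d),(b,e)=ray('side',*s),ray('top',*t)
    x=np.linalg.lstsq(np.c_[d,-e],b-a,rcond=None)[0];p,q=a+x[0]*d,b+x[1]*e
    return ((p+q)/2).round(4),np.linalg.norm(p-q).round(4)
def proj(c,p):
    i=imaging.camera_info(c);q=i['world_to_cam']@np.r_[p,1];return np.array([i['fx']*q[0]/q[2]+i['cx'],i['fy']*q[1]/q[2]+i['cy']]).round(1)
def totool(d):
    q=get_state()['orientation'];return R.from_quat([*q[1:],q[0]]).inv().apply(d)*100
E
python3 - <<'E'
from h import *
side=lambda x,y:(260+x/3.2,110+y/3.2); top=lambda x,y:(200+x/3.2,140+y/3.2)
print('hub',tri(side(207,290),top(286,215)),atz('top',*top(285,217),.257),atz('side',*side(206,296),.251))
print('handle',tri(side(255,257),top(307,252)),atz('side',*side(255,257),.284),atz('top',*top(308,252),.295))
print('paddle',tri(side(217,67),top(597,159)))
print('pivot',tri(side(215,150),top(532,180)))
for n,p,z in(('bed NE..',(244,156),.046),('',(273,325),.046),('tab',(515,93),.13),('',(717,61),.13),('',(750,240),.13),('',(547,277),.13)):
    print(n,atz('top',*top(*p),z))
E
```

```text
hub (array([0.4969, 0.1018, 0.2507]), np.float64(0.0014)) [0.4951 0.1023 0.257 ] [0.4952 0.11   0.251 ]
handle (array([0.4593, 0.0781, 0.2754]), np.float64(0.0005)) [0.4573 0.0884 0.284 ] [0.4587 0.0757 0.295 ]
paddle (array([ 0.5538, -0.2041,  0.2857]), np.float64(0.001))
pivot (array([ 0.5413, -0.1475,  0.2218]), np.float64(0.0047))
bed NE.. [0.5827 0.1729 0.046 ]
 [0.3848 0.134  0.046 ]
tab [ 0.6463 -0.139   0.13  ]
 [ 0.685 -0.364  0.13 ]
 [ 0.4855 -0.3971  0.13  ]
 [ 0.4422 -0.1744  0.13  ]
```

Emit:
{"api": "play_rows", "payload": {
  "moves": [
    {"claw": 0, "delta_pos": [0, 0, -6], "twist": 0},
    {"claw": 0, "delta_pos": [0, 0, -11], "twist": 0},
    {"claw": 0, "delta_pos": [5, -2, -11], "twist": 0},
    {"claw": 0, "delta_pos": [10, -4, -11], "twist": 0},
    {"claw": 0, "delta_pos": [15, -6, -11], "twist": 0},
    {"claw": 0, "delta_pos": [20, -8, -11], "twist": 0},
    {"claw": 0, "delta_pos": [25, -10, -11], "twist": 0},
    {"claw": 0, "delta_pos": [30, -12, -11], "twist": 0},
    {"claw": 0, "delta_pos": [35, -14, -11], "twist": 0},
    {"claw": 0, "delta_pos": [40, -16, -11], "twist": 0},
    {"claw": 0, "delta_pos": [43, -17.3, -11], "twist": 0},
    {"claw": 0, "delta_pos": [43, -17.3, -11], "twist": 0}
  ]
}}

```text
clock: 2.6
tcp_pos: [0.5542, -0.1999, 0.3408]
orientation: [-0.0, 0.979, 0.201, -0.0]
wrist_force: [0.2, 0.0, -0.7]
finger_gap: -0.0001
```

Emit:
{"api": "play_rows", "payload": {
  "moves": [
    {"claw": 0, "delta_pos": [0, 0, 1.5], "twist": 0},
    {"claw": 0, "delta_pos": [0, 0, 2.5], "twist": 0},
    {"claw": 0, "delta_pos": [0, 0, 3.2], "twist": 0},
    {"claw": 0, "delta_pos": [0, 0, 4.0], "twist": 0},
    {"claw": 0, "delta_pos": [0, 0.4, 4.8], "twist": 0},
    {"claw": 0, "delta_pos": [-0.1, 0.8, 5.6], "twist": 0},
    {"claw": 0, "delta_pos": [-0.2, 1.2, 6.4], "twist": 0},
    {"claw": 0, "delta_pos": [-0.3, 1.5, 7.2], "twist": 0},
    {"claw": 0, "delta_pos": [-0.4, 1.8, 8.0], "twist": 0},
    {"claw": 0, "delta_pos": [-0.5, 2.1, 8.8], "twist": 0},
    {"claw": 0, "delta_pos": [-0.5, 2.3, 9.4], "twist": 0},
    {"claw": 0, "delta_pos": [-0.5, 2.3, 9.8], "twist": 0}
  ]
}}

```text
clock: 4.1
tcp_pos: [0.5572, -0.2253, 0.2428]
orientation: [0.0, 0.98, 0.199, -0.0]
wrist_force: [1.5, -2.2, 4.6]
finger_gap: 0.0
```

Contact with about 4.6 N. Pressing the rest down to the stop in small steps.

Emit:
{"api": "play_rows", "payload": {
  "moves": [
    {"claw": 0, "delta_pos": [0, 0, 0.3], "twist": 0},
    {"claw": 0, "delta_pos": [0, 0, 0.6], "twist": 0},
    {"claw": 0, "delta_pos": [0, 0, 0.9], "twist": 0},
    {"claw": 0, "delta_pos": [0, 0, 0.9], "twist": 0}
  ]
}}

```text
clock: 4.6
tcp_pos: [0.5572, -0.2248, 0.2339]
orientation: [-0.0, 0.98, 0.2, -0.0]
wrist_force: [0.5, -1.0, 2.6]
finger_gap: 0.0
```

Emit:
{"api": "play_rows", "payload": {
  "moves": [
    {"claw": 0, "delta_pos": [0, 0, 0.1], "twist": 0},
    {"claw": 0, "delta_pos": [0, 0, 0.2], "twist": 0},
    {"claw": 0, "delta_pos": [0, 0, 0.2], "twist": 0}
  ]
}}

```text
clock: 4.97
tcp_pos: [0.5573, -0.2249, 0.2327]
orientation: [0.0, 0.98, 0.2, 0.0]
wrist_force: [-0.9, -1.8, 5.8]
finger_gap: -0.0001
```

Emit:
{"api": "play_rows", "payload": {
  "moves": [
    {"claw": 0, "delta_pos": [0, 0, 0.1], "twist": 0},
    {"claw": 0, "delta_pos": [0, 0, 0.2], "twist": 0},
    {"claw": 0, "delta_pos": [0, 0, 0.2], "twist": 0}
  ]
}}

```text
clock: 5.35
tcp_pos: [0.5573, -0.2249, 0.2323]
orientation: [0.001, 0.98, 0.2, 0.001]
wrist_force: [-2.4, -0.4, 13.0]
finger_gap: -0.0
```

Emit:
{"api": "play_rows", "payload": {
  "moves": [
    {"claw": 0, "delta_pos": [0, 0, 0.2], "twist": 0},
    {"claw": 0, "delta_pos": [0, 0, 0.4], "twist": 0},
    {"claw": 0, "delta_pos": [0, 0, 0.4], "twist": 0}
  ]
}}

```text
clock: 5.72
tcp_pos: [0.5574, -0.2251, 0.2314]
orientation: [0.002, 0.98, 0.2, 0.002]
wrist_force: [-6.9, 1.7, 26.3]
finger_gap: -0.0003
```

Emit:
{"api": "play_rows", "payload": {
  "moves": [
    {"claw": 0, "delta_pos": [0, 0, -5], "twist": 0},
    {"claw": 0, "delta_pos": [0, 0, -11], "twist": 0},
    {"claw": 0, "delta_pos": [0, 0, -14], "twist": 0},
    {"claw": 5, "delta_pos": [0.5, -6, -14], "twist": 0},
    {"claw": 5, "delta_pos": [1.0, -12, -14], "twist": 0},
    {"claw": 5, "delta_pos": [1.6, -18, -14], "twist": 0},
    {"claw": 5, "delta_pos": [2.1, -24, -14], "twist": 0},
    {"claw": 5, "delta_pos": [2.7, -30, -14], "twist": 0},
    {"claw": 5, "delta_pos": [2.8, -31.6, -14], "twist": 0},
    {"claw": 5, "delta_pos": [2.8, -31.6, -14], "twist": 0},
    {"claw": 5, "delta_pos": [2.8, -31.6, -14], "twist": 0}
  ]
}}

```text
clock: 7.1
tcp_pos: [0.46, 0.076, 0.3658]
orientation: [0.0, 0.98, 0.199, -0.0]
wrist_force: [0.4, 0.1, 0.5]
finger_gap: 0.05
```

Run:
```python
from h import *
import cv2
s=get_state();print(s['clock'],s['tcp_pos'],s['wrist_force'],s['finger_gap'])
a=imaging.read_camera('side')[90:270,240:420,::-1];b=imaging.read_camera('top')[140:260,240:440,::-1]
a=cv2.resize(a,(540,540),interpolation=2);b=cv2.resize(b,(600,360),interpolation=2)
cv2.imwrite('pics/a1.png',a);cv2.imwrite('pics/b1.png',b)
```

```text
7.1 [0.45995123 0.07595376 0.36578127] [0.35053899 0.10084601 0.45880148] 0.05004744899240471
```

View pics/a1.png

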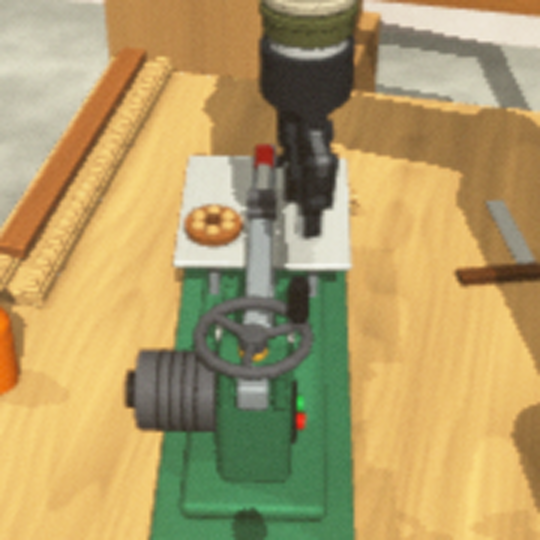

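View pics/b1.png

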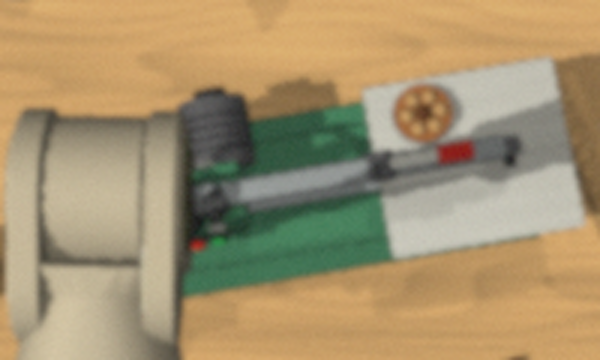

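Run:
```python
from h import *
f=lambda p:(proj('side',p)-[240,90])*3
print(f([.46,.076,.366]),f([.46,.076,.284]),f([.46,.076,.304]),f([.46,.076,.258]), f([.496,.102,.257]))
for p in([298,280],[298,321]):
  print(atz('side',240+p[0]/3,90+p[1]/3,.304 if p[1]<300 else .258))
```

```text
[300.9 219.3] [298.8 292.2] [299.1 275.1] [297.9 313.8] [254.1 327. ]
[0.4597 0.0833 0.304 ]
[0.4581 0.0861 0.258 ]
```

Emit:
{"api": "play_rows", "payload": {
  "moves": [
    {"claw": 5, "delta_pos": [0, -0.3, 3], "twist": 0},
    {"claw": 5, "delta_pos": [0, -0.3, 6], "twist": 0},
    {"claw": 5, "delta_pos": [0, -0.3, 8.5], "twist": 0},
    {"claw": 5, "delta_pos": [0, -0.3, 10], "twist": 0},
    {"claw": 5, "delta_pos": [0, -0.3, 10], "twist": 0},
    {"claw": 1.5, "delta_pos": [0, -0.3, 10], "twist": 0},
    {"claw": 1.5, "delta_pos": [0, -0.3, 10], "twist": 0},
    {"claw": 1.5, "delta_pos": [0, -0.3, 10], "twist": 0},
    {"claw": 1.5, "delta_pos": [0, -0.3, 10], "twist": 0},
    {"claw": 1.5, "delta_pos": [0, -0.3, 10], "twist": 0}
  ],
  "force": 60
}}

```text
clock: 8.45
tcp_pos: [0.4588, 0.0798, 0.2672]
orientation: [0.0, 0.98, 0.2, 0.001]
wrist_force: [-1.6, 1.1, 6.2]
finger_gap: 0.0185
```

```bash
cat >> h.py <<'E'
def rows(C,a0,step,n,r=.045,dz=0):
    # commanded start assumed on circle at a0 (deg), clockwise
    p=lambda a:np.array([C[0]+r*np.cos(np.radians(a)),C[1]+r*np.sin(np.radians(a)),0])
    M=np.array([[.92,.391,0],[.391,-.92,0],[0,0,-1]])
    for k in range(1,n+1):
        d=M@(p(a0-step*k)-p(a0))*100; print([round(d[0],2),round(d[1],2)],end=' ')
    print('a_end',a0-step*n)
def tang(C):
    s=get_state();d=s['tcp_pos'][:2]-C;a=np.arctan2(d[1],d[0]);t=np.array([np.sin(a),-np.cos(a)]);F=s['wrist_force']
    print('ang',np.degrees(a).round(1),'r',np.linalg.norm(d).round(4),'push',-(F[:2]@t).round(2),'rad',(F[:2]@d/np.linalg.norm(d)).round(2),'Fz',F[2].round(2),'gap',s['finger_gap'].round(4),'t',s['clock'])
C=np.array([.4975,.1028])
E
python3 -c "
from h import *
tang(C);rows(C,210.8,8,8)"
```

```text
Traceback (most recent call last):
  File "h.py", line 26, in tang
    print('ang',np.degrees(a).round(1),'r',np.linalg.norm(d).round(4),'push',-(F[:2]@t).round(2),'rad',(F[:2]@d/np.linalg.norm(d)).round(2),'Fz',F[2].round(2),'gap',s['finger_gap'].round(4),'t',s['clock'])
                                                                                                                                                                     ^^^^^^^^^^^^^^^^^^^^^
AttributeError: 'float' object has no attribute 'round'
```

```bash
sed -i "s/s\['finger_gap'\].round(4)/round(s['finger_gap'],4)/" h.py
python3 -c "
from h import *
tang(C);rows(C,210.8,8,8)"
```

```text
ang -149.2 r 0.045 push -1.73 rad 0.81 Fz 6.16 gap 0.0185 t 8.45
[np.float64(-0.04), np.float64(-0.63)] [np.float64(0.0), np.float64(-1.25)] [np.float64(0.14), np.float64(-1.87)] [np.float64(0.35), np.float64(-2.45)] [np.float64(0.65), np.float64(-3.01)] [np.float64(1.02), np.float64(-3.51)] [np.float64(1.46), np.float64(-3.96)] [np.float64(1.96), np.float64(-4.35)] a_end 146.8
```

Emit:
{"api": "play_rows", "payload": {
  "moves": [
    {"claw": 1.5, "delta_pos": [-0.04, -0.63, -0.2], "twist": 0},
    {"claw": 1.5, "delta_pos": [0, -1.25, -0.2], "twist": 0},
    {"claw": 1.5, "delta_pos": [0.14, -1.87, -0.2], "twist": 0},
    {"claw": 1.5, "delta_pos": [0.35, -2.45, -0.2], "twist": 0},
    {"claw": 1.5, "delta_pos": [0.65, -3.01, -0.2], "twist": 0},
    {"claw": 1.5, "delta_pos": [1.02, -3.51, -0.2], "twist": 0},
    {"claw": 1.5, "delta_pos": [1.46, -3.96, -0.2], "twist": 0},
    {"claw": 1.5, "delta_pos": [1.96, -4.35, -0.2], "twist": 0}
  ]
}}

```text
clock: 9.45
tcp_pos: [0.4567, 0.1264, 0.2676]
orientation: [0.001, 0.98, 0.199, -0.003]
wrist_force: [-7.2, -4.3, 1.8]
finger_gap: 0.0186
```

```bash
sed -i 's/round(d\[0\],2),round(d\[1\],2)/float(round(d[0],2)),float(round(d[1],2))/' h.py
python3 -c "
from h import *
tang(C);rows(C,146.8,8,8)"
```

```text
ang 150.0 r 0.0471 push 7.34 rad 4.12 Fz 1.84 gap 0.0186 t 9.45
[0.54, -0.31] [1.13, -0.54] [1.74, -0.69] [2.36, -0.76] [2.99, -0.73] [3.61, -0.62] [4.2, -0.42] [4.77, -0.15] a_end 82.80000000000001
```

```bash
cat >> h.py <<'E'
C=np.array([.4962,.1048])
def rows2(P,a0,step,n,r=.045):
    P=np.array(P);M=np.array([[.92,.391],[.391,-.92]])
    for k in range(1,n+1):
        a=np.radians(a0-step*k);p=C+r*np.array([np.cos(a),np.sin(a)]);print((M@(p-P)*100).round(2).tolist(),end=' ')
    print('end',a0-step*n,p.round(4).tolist())
E
python3 -c "
from h import *
tang(C);rows2((.4598,.1274),148,4,8)"
```

```text
ang 151.3 r 0.045 push 7.24 rad 4.29 Fz 1.84 gap 0.0186 t 9.45
[0.15, -0.35] [0.42, -0.51] [0.71, -0.64] [1.0, -0.75] [1.3, -0.84] [1.61, -0.91] [1.92, -0.96] [2.23, -0.99] end 116 [0.4765, 0.1452]
```

Emit:
{"api": "play_rows", "payload": {
  "moves": [
    {"claw": 1.5, "delta_pos": [0.15, -0.35, 0], "twist": 0},
    {"claw": 1.5, "delta_pos": [0.42, -0.51, 0], "twist": 0},
    {"claw": 1.5, "delta_pos": [0.71, -0.64, 0], "twist": 0},
    {"claw": 1.5, "delta_pos": [1.0, -0.75, 0], "twist": 0},
    {"claw": 1.5, "delta_pos": [1.3, -0.84, 0], "twist": 0},
    {"claw": 1.5, "delta_pos": [1.61, -0.91, 0], "twist": 0}
  ]
}}

```text
clock: 10.2
tcp_pos: [0.4684, 0.1406, 0.2673]
orientation: [0.001, 0.98, 0.199, -0.003]
wrist_force: [-5.5, -5.3, 1.2]
finger_gap: 0.0186
```

```bash
python3 -c "
from h import *
tang(C);rows2((.4706,.1418),124,4,8)
a=np.radians(124);print(C+.045*np.array([np.cos(a),np.sin(a)]))"
```

```text
ang 127.8 r 0.0453 push 7.57 rad -0.84 Fz 1.18 gap 0.0186 t 10.2
[0.36, -0.06] [0.68, -0.09] [0.99, -0.09] [1.3, -0.08] [1.61, -0.04] [1.92, 0.02] [2.23, 0.1] [2.52, 0.21] end 92 [0.4946, 0.1498]
[0.47103632 0.14210669]
```

```bash
python3 -c "
from h import *
rows2((.4710,.1421),124,5,10)"
```

```text
[0.39, -0.06] [0.78, -0.08] [1.18, -0.07] [1.57, -0.03] [1.95, 0.05] [2.33, 0.16] [2.69, 0.31] [3.04, 0.48] [3.38, 0.69] [3.69, 0.92] end 74 [0.5086, 0.1481]
```

Emit:
{"api": "play_rows", "payload": {
  "moves": [
    {"claw": 1.5, "delta_pos": [0.39, -0.06, 0], "twist": 0},
    {"claw": 1.5, "delta_pos": [0.78, -0.08, 0], "twist": 0},
    {"claw": 1.5, "delta_pos": [1.18, -0.07, 0], "twist": 0},
    {"claw": 1.5, "delta_pos": [1.57, -0.03, 0], "twist": 0},
    {"claw": 1.5, "delta_pos": [1.95, 0.05, 0], "twist": 0},
    {"claw": 1.5, "delta_pos": [2.33, 0.16, 0], "twist": 0},
    {"claw": 1.5, "delta_pos": [2.69, 0.31, 0], "twist": 0},
    {"claw": 1.5, "delta_pos": [3.04, 0.48, 0], "twist": 0},
    {"claw": 1.5, "delta_pos": [3.38, 0.69, 0], "twist": 0},
    {"claw": 1.5, "delta_pos": [3.69, 0.92, 0], "twist": 0}
  ]
}}

```text
clock: 11.45
tcp_pos: [0.5049, 0.1492, 0.2672]
orientation: [-0.002, 0.98, 0.2, -0.003]
wrist_force: [-7.4, 4.7, 1.4]
finger_gap: 0.0186
```

```bash
python3 -c "
from h import *
tang(C);rows2((.5086,.1481),74,4,8)"
```

```text
ang 79.0 r 0.0453 push 8.14 rad 3.25 Fz 1.43 gap 0.0186 t 11.45
[0.24, 0.21] [0.46, 0.43] [0.66, 0.67] [0.85, 0.92] [1.02, 1.18] [1.18, 1.46] [1.31, 1.74] [1.42, 2.04] end 42 [0.5296, 0.1349]
```

Emit:
{"api": "play_rows", "payload": {
  "moves": [
    {"claw": 1.5, "delta_pos": [0.24, 0.21, 0], "twist": 0},
    {"claw": 1.5, "delta_pos": [0.46, 0.43, 0], "twist": 0},
    {"claw": 1.5, "delta_pos": [0.66, 0.67, 0], "twist": 0},
    {"claw": 1.5, "delta_pos": [0.85, 0.92, 0], "twist": 0},
    {"claw": 1.5, "delta_pos": [1.02, 1.18, 0], "twist": 0},
    {"claw": 1.5, "delta_pos": [1.18, 1.46, 0], "twist": 0},
    {"claw": 1.5, "delta_pos": [1.31, 1.74, 0], "twist": 0},
    {"claw": 1.5, "delta_pos": [1.42, 2.04, 0], "twist": 0}
  ]
}}

```text
clock: 12.45
tcp_pos: [0.5271, 0.1376, 0.2672]
orientation: [-0.003, 0.98, 0.201, -0.002]
wrist_force: [-3.0, 9.6, -1.3]
finger_gap: 0.0187
```

```bash
python3 -c "
from h import *
tang(C);rows2((.5296,.1349),42,4,8)"
```

```text
ang 46.7 r 0.045 push 8.78 rad 4.96 Fz -1.25 gap 0.0187 t 12.45
[0.1, 0.3] [0.17, 0.61] [0.22, 0.92] [0.24, 1.23] [0.25, 1.54] [0.23, 1.86] [0.19, 2.17] [0.13, 2.48] end 10 [0.5405, 0.1126]
```

Emit:
{"api": "play_rows", "payload": {
  "moves": [
    {"claw": 1.5, "delta_pos": [0.1, 0.3, 0], "twist": 0},
    {"claw": 1.5, "delta_pos": [0.17, 0.61, 0], "twist": 0},
    {"claw": 1.5, "delta_pos": [0.22, 0.92, 0], "twist": 0},
    {"claw": 1.5, "delta_pos": [0.24, 1.23, 0], "twist": 0},
    {"claw": 1.5, "delta_pos": [0.25, 1.54, 0], "twist": 0},
    {"claw": 1.5, "delta_pos": [0.23, 1.86, 0], "twist": 0},
    {"claw": 1.5, "delta_pos": [0.19, 2.17, 0], "twist": 0},
    {"claw": 1.5, "delta_pos": [0.13, 2.48, 0], "twist": 0}
  ]
}}

```text
clock: 13.45
tcp_pos: [0.5396, 0.1157, 0.2673]
orientation: [-0.003, 0.98, 0.201, -0.0]
wrist_force: [0.7, 10.6, -3.7]
finger_gap: 0.0187
```

```bash
python3 -c "
from h import *
tang(C);rows2((.5405,.1126),10,4,7)"
```

```text
ang 14.0 r 0.0448 push 10.13 rad 3.23 Fz -3.66 gap 0.0187 t 13.45
[-0.08, 0.3] [-0.18, 0.6] [-0.3, 0.89] [-0.45, 1.17] [-0.61, 1.44] [-0.79, 1.69] [-0.99, 1.94] end -18 [0.539, 0.0909]
```

Emit:
{"api": "play_rows", "payload": {
  "moves": [
    {"claw": 1.5, "delta_pos": [-0.08, 0.3, 0], "twist": 0},
    {"claw": 1.5, "delta_pos": [-0.18, 0.6, 0], "twist": 0},
    {"claw": 1.5, "delta_pos": [-0.3, 0.89, 0], "twist": 0}
  ]
}}

```text
clock: 13.82
tcp_pos: [0.5409, 0.1062, 0.2673]
orientation: [-0.003, 0.98, 0.201, 0.0]
wrist_force: [2.0, 9.7, -3.7]
finger_gap: 0.0188
```

```bash
python3 -c "
from h import *
tang(C)"
```

```text
ang 1.8 r 0.0447 push 9.68 rad 2.27 Fz -3.75 gap 0.0188 t 13.825
```

Emit:
{"api": "play_rows", "payload": {
  "moves": [
    {"claw": 1.5, "delta_pos": [0.1, -0.3, 0], "twist": 0},
    {"claw": 1.5, "delta_pos": [0.1, -0.3, 0], "twist": 0},
    {"claw": 5, "delta_pos": [0.1, -0.3, 0], "twist": 0},
    {"claw": 5, "delta_pos": [0.1, -0.3, 0], "twist": 0},
    {"claw": 5, "delta_pos": [0.1, -0.3, 0], "twist": 0},
    {"claw": 5, "delta_pos": [0.1, -0.3, -2], "twist": 0},
    {"claw": 5, "delta_pos": [0.1, -0.3, -5], "twist": 0},
    {"claw": 5, "delta_pos": [0.1, -0.3, -10], "twist": 0},
    {"claw": 5, "delta_pos": [-4, 3, -12], "twist": 0},
    {"claw": 5, "delta_pos": [-9, 6, -12], "twist": 0},
    {"claw": 5, "delta_pos": [-14, 9, -12], "twist": 0},
    {"claw": 5, "delta_pos": [-14, 9, -12], "twist": 0}
  ]
}}

```text
clock: 15.32
tcp_pos: [0.4452, -0.037, 0.3893]
orientation: [0.001, 0.98, 0.197, 0.0]
wrist_force: [-0.2, 0.1, -0.2]
finger_gap: 0.0504
```

Run:
```python
from h import *
import cv2
s=get_state();print(s['clock'],s['tcp_pos'],s['wrist_force'],s['finger_gap'])
cv2.imwrite('pics/a2.png',imaging.read_camera('side')[:,:,::-1]);b=imaging.read_camera('top')[140:260,190:440,::-1]
cv2.imwrite('pics/b2.png',cv2.resize(b,None,fx=3.2,fy=3.2,interpolation=2))
a=cv2.imread('pics/a2.png')[90:370,220:420];cv2.imwrite('pics/a2.png',cv2.resize(a,None,fx=2.1,fy=2.1,interpolation=2))
```

```text
15.325 [ 0.44524365 -0.03701559  0.38929422] [-0.15743138  0.07202144 -0.17463519] 0.05041302864677334
```

View pics/a2.png

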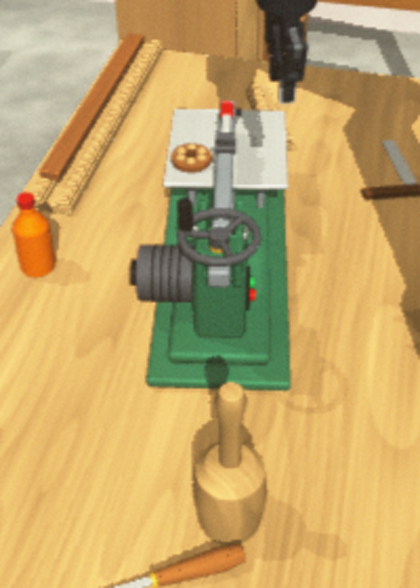

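View pics/b2.png

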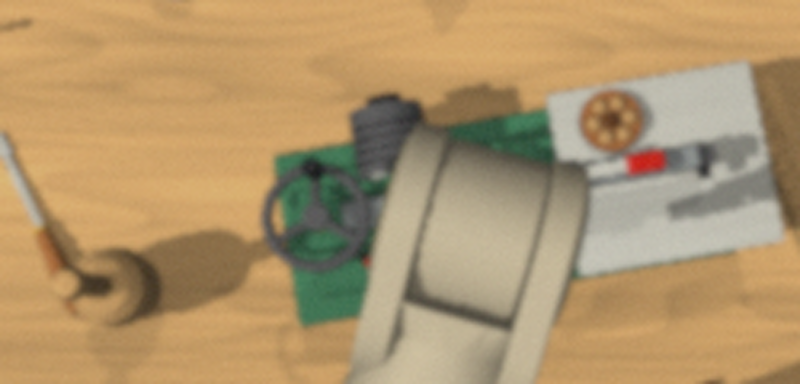

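The pictures show the lever flat (red paddle at top crop 645,162). The crank is on the far side (313,168), the arm is clear, and the mallet, gouge and rosette haven't moved.

```bash
python3 -c "
from h import *
print(env.hand_in())"
```

```text
the job is handed in; nothing more can be done
None
```

I pressed the release lever down to its stop, then wound the wheel clockwise about 209° by its crank. I let go, moved clear and handed the job in at about 15 s of the 64 s allowed.

- **Lever:** it stopped moving at a fingertip height of about 232 mm, where I pressed it to 26 N. It still showed flat in the last pictures.
- **Tension:** my last two readings of the push at the handle were 10.1 N and 9.7 N, against the 10 N target.
    - **Possible offset:** the first reading was 7.2 N after about 60° of winding, up to 1 N more than the stated starting range allows. The true push may therefore be nearer 9 to 9.5 N, still inside the 8 to 12 N band.
    - **Scatter:** the rise per radian was uneven, roughly 0.7 to 2.4 N, against the 1.2 N stated. The last reading also came out slightly below the one before it.
- **Final state:** the wrist force was near zero after release, so the gripper is touching nothing. The mallet, gouge and rosette looked unmoved. The last picture crops did not show the whole frame corner, so I did not check it at the end.

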